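Click the tooling gauge four stops on and clamp it

ROBOT

A 7-joint arm with a two-finger parallel gripper is mounted at the origin on the work surface. World frame = base frame: x ahead of the robot, y to its left, z up, the work surface at z = 0. Lengths are in m, angles in degrees, forces in N, time in s.
With the tool pointing down it reaches from about 0.425 to 0.875 m from the base axis. Payload 4.7 kg.
Tool frame: the origin (TCP) lies on the centre line of the jaws, within the pads' length; the fingertips stand env.nose_length ahead of it and the grasp point (between the pads) lies 8 mm behind it (env.nose_length is the distance from the TCP to the fingertips, in m); y points along the fingers, z is the direction in which the jaws open and shut, and the axes are right-handed (so a half turn about y gives the same grasp; the last joint's range is limited). The gripper opens to 87 mm and grips with 3 to 60 N. Pads are 19 mm wide; open, the fingers measure 117 mm over their backs; the gripper's body (75 mm by 190 mm) begins 51 mm behind the grasp point.
Start: joints at [-73.161, 18.392, -4.016, 83.108, 1.295, 78.541, -3.26], TCP at [0.18, 0.625, 0.234] pointing down, gripper open.
Joint ranges: [-163.93, 163.93], [-17.29, 119.83], [-79.2, 71.16], [3.27, 140.29], [-89.18, 269.18], [5.43, 117.66], [-154.24, 154.24]. Speed limits (degrees/s): [147.25, 147.25, 180, 180, 180, 180, 180].

INTERFACE

Orientations are given as [roll, pitch, yaw] about the fixed x, y, z axes, in that order (R = Rz(yaw) Ry(pitch) Rx(roll)).
In Python, from cell import env, read_camera, camera_info, job, models gives the robot as it stands.
- The arm moves only by the tool move_arm, never from a script. Its argument "moves" is a list of rows, each a list of 6 numbers: the shift along the tool's x, y, z in mm, then the turn, a rotation vector about the tool's x, y, z in degrees. In form: [[x, y, z, ax, ay, az], ...]. A call has 1 to 20 rows; each row is the pose to reach, as a shift and turn from the pose commanded when the call began, along the tool's axes at that moment; what a row does not reach only later rows make up. A row lasts 1/12 s, in which the tool goes at most 41.7 mm and 7.16 degrees, less where a joint would pass 70% of its speed; a pose out of reach is approached as far as the arm can. A call with a gripper value outside its range is refused whole. "claw" is the finger opening in mm, from 0 to 87, set as the call begins (left out, the last holds). The fingers move at their own pace and stop on an object; "newtons" is the grip in N (left out, the last holds). Time passes only in rows, so rows that repeat a pose let the fingers close. It gives the time, the measured TCP pose, the force and the opening at its end, in the units of the state.
- env.get_obs(): the state, without advancing time (a new reading comes with each control period).
- read_camera(name): name is "scene" or "top" or "wrist"; returns (picture, depth): 384x512x3 uint8, red, green, blue; 384x512 float32, m along the optical axis (not along the pixel's ray), 0 where there is no reading.
- camera_info(name): a dict with "fx", "fy", "cx", "cy" (pixels), "R" (3x3) and "t" (3): a world point X has camera coordinates R X + t. Camera axes: x right, y down, z forward; pixel columns grow to the right and rows downward; lengths in m; the calibration is good to about 2 mm. A picture is of the moment at which its call begins: read the wrist's pose just before it. camera_info takes no time and is no camera call; for the wrist camera it gives the pose at the moment of the call.
- job.sign_off(): hands the job in, once; it reports no verdict.
Trained networks look in the newest picture that a camera, given by its name, has taken for a name from the list of things; names that differ only in an ending like _2 or _b are one class to them, and where a whole thing is asked for, a point or a joint stands for the part that bears it (a point fixed in the world has none). Each returns a list of dicts, best first, with "score" (0 to 1); they miss things now and then, are a little off and sometimes report something else, mostly with a low value. They report only what shows in the picture. A call takes as long as a camera call.
- models.spot_in(target, camera): "point" ([x, y, z] in m, in world coordinates, good to about 4 mm: the middle of the surface that is visible of it).
- models.cut_out(target, camera): "mask" (384x512 bool, what is visible of it).
The state is a dict: "time_s": time; "qpos": joint angles; "joint_velocities": joint speeds; "effort": joint torques, N m; "tool_pos": TCP position; "tool_rot": TCP orientation; "force": force on the tool from outside, world axes, zero at the start; "wrist_torque": the same for the moment, N m; "grip_width": finger opening in m.
Only numpy, scipy, OpenCV 4.12 (cv2) and the standard library are available. Lean on these libraries where they do the work, as an engineer would, in place of code of your own. Each camera call takes 0.05 s, during which the arm holds its last target.

TASK

Set the tooling gauge on the bench: with a fingertip against the lugs, gently turn its click dial exactly four clicks clockwise (seen from above) from where it stands, then push the clamp lever counter-clockwise all the way round to its stop so that the setting is locked. Only touch and push: do not pinch or squeeze the dial or lever, and leave the die blocks and other things on the bench where they are.

Things in the scene. Friction and masses are not known exactly. Their poses are not given: they have to be found in the camera images.
- gauge: the tooling gauge, fixed to the bench: steel base plate 180 (x) x 300 (y) x 10 mm, on it a grey housing 110 x 230 mm whose top is 50 mm above the table, click dial near its right (-y) end, clamp lever near its left (+y) end. Origin: centre of the base plate's underside; x points away from the robot, turned by up to 0.45 rad
- dial (a joint): dial angle in rad, grows as it turns CLOCKWISE seen from above; one click = 0.5236 (30 deg). It rests at whole multiples of a click and starts resting at 0, with its lugs and index line pointing any way. Pushing it over to the next takes up to 0.12 Nm (3 to 4 N at a lug); past half-way it snaps on into the next one by itself. Travel -9 to +9 clicks
- dial_center (a point): centre of the dial's top face, 66 mm above the table. Level aluminium disc, 90 mm across, 14 mm thick, upright axis. On it, 36 mm from the axis and 120 deg apart, stand three upright smooth black nylon finger lugs, round-topped, each 12 mm across and 22 mm high (tops 88 mm above the table). A black index line runs from the disc's middle to one of them
- dial_mark (a point): middle of the top of the lug with the index line; it turns with the dial
- lever (a joint): angle of the clamp lever in rad, growing COUNTER-CLOCKWISE seen from above; it starts between 0 and 0.3 (open, sticking out sideways from the housing) and meets its slightly springy stop at 1.4 (shut, pointing roughly towards the robot). It stays where it is left; friction 0.12 Nm, about 2 N at the grip
- lever_pivot (a point): on the lever's upright pivot axis, at the height of the lever arm (75 mm above the table)
- lever_grip (a point): middle of the lever's black grip, 65 mm from the pivot axis and 75 mm above the table. The level arm is 12 mm thick, the grip is a 16 mm thick round-ended bar from 42 to 87 mm from the axis; its free space below is 55 mm and more (beside the housing) down to the base plate
- die_a: bystander, leave alone: short V-die block, steel, 60 x 44 x 40 mm high; origin at the centre of its underside, on the table
- die_b: bystander, leave alone: longer V-die block, steel, 90 x 44 x 40 mm high; origin at the centre of its underside, on the table
- punch: bystander, leave alone: stepped steel punch segment, 50 x 26 x 60 mm high; origin at the centre of its underside, on the table
- tin: bystander, leave alone: open aluminium tin, 74 mm across, 75 mm high; origin at the centre of its underside, on the table
- hexkey: bystander, leave alone: L-shaped hex key lying flat, 100 x 30 x 8 mm
- driver: bystander, leave alone: screwdriver lying flat
- nut: bystander, leave alone: large steel nut, 36 mm across, 14 mm high; origin at the centre of its underside, on the table

How it is judged (in metres and radians):
On the way, in this order (a step that is already met when the one before it is completed fails the run):
1. the dial rests four clicks clockwise of where it started, with the lever still open (value of joint dial between 1.937 and 2.251 rad and velocity of joint dial between -0.15 and 0.15 rad/s and value of joint lever below 0.7 rad), for 0.3 s.
2. the lever is pushed round to its stop (value of joint lever above 1.3 rad), for 0.2 s.
At the end, for the whole second after the job is handed in: The dial rests four clicks (within 0.3 of a click) clockwise of its starting position and the lever is at 1.3 rad or more of its 1.4 rad swing. A dial turned too far may be turned back before the lever is pushed (value of joint dial between 1.937 and 2.251 rad and velocity of joint dial between -0.15 and 0.15 rad/s and value of joint lever above 1.3 rad); the robot touches nothing.
It fails at once if the dial is pinched or pushed with more than 30 N (contact force between the fingers and dial above 30 N).
It fails at once if the lever is pinched or pushed with more than 30 N (contact force between the fingers and lever above 30 N).
It fails at once if a bystander is moved by more than 15 mm or lifted (distance of any of die_a, die_b, punch, tin, hexkey, driver, nut from where it was at the start of the episode above 0.015 m).
It also fails if it takes over 72 s, if anything falls off the work surface, if the arm or the gripper's body presses on something with over 40 N, if the wrist force passes 120 N, or if a joint passes its speed limit or range.

## Working session

There is one attempt and no reset: what is moved stays moved. The work goes in short steps, Python scripts to look and compute and a tool call to move; the robot and the scene stay as the last step left them, time stands still between calls to the robot, and variables do not carry over. Pictures are saved under pics/ and viewed, and the job is handed in when it is done.

Besides the shell and the picture viewer there is one more tool, called after ">>>" in YAML: its name, and indented under it one key for each argument. move_arm: Moves the arm, as the interface text tells. Its arguments: {"type":"object","properties":{"moves":{"type":"array","items":{"type":"array","items":{"type":"number"}}},"claw":{"type":"number"},"newtons":{"type":"number"}},"required":["moves"]}

```bash
ls; mkdir -p pics; python3 - <<'E'
from cell import env, read_camera, camera_info, job, models
import cv2, numpy as np
o=env.get_obs(); print({k:np.round(v,3).tolist() for k,v in o.items()}, env.nose_length)
for c in ["scene","top"]:
    p,d=read_camera(c); cv2.imwrite(f"pics/{c}0.png",p[:,:,::-1]); np.savez(f"{c}0.npz",p=p,d=d)
    i=camera_info(c); print(c,i)
    for n in ["dial_center","dial_mark","lever_pivot","lever_grip","gauge"]:
        for r in models.spot_in(n,c)[:2]: print(n,np.round(r["point"],4),round(r["score"],2))
E
```

```text
pics
{'time_s': 0.0, 'qpos': [-73.16, 18.439, -4.016, 83.173, 1.295, 78.541, -3.259], 'joint_velocities': [-0.004, -0.012, -0.056, 0.027, 0.011, 0.012, 0.004], 'effort': [0.0, -49.128, -0.404, -31.253, -0.064, 0.044, 0.0], 'tool_pos': [0.179, 0.624, 0.232], 'tool_rot': [-90.108, -0.006, -16.029], 'force': [-0.552, -0.447, 0.194], 'wrist_torque': [0.038, 0.001, 0.021], 'grip_width': 0.087} 0.011
scene {'fx': 393.2953511948089, 'fy': 393.2953511948089, 'cx': 264.4473072113992, 'cy': 193.957463741667, 'R': array([[ 0.80327685,  0.59559091,  0.00421486],
       [ 0.4777634 , -0.64010433, -0.60167149],
       [-0.35565212,  0.48532249, -0.79873253]]), 't': array([-0.38929944, -0.21440351,  1.34861737])}
dial_center [ 0.5125 -0.1187  0.0675] 0.91
dial_center [0.5518 0.0302 0.0788] 0.46
dial_mark [ 0.5111 -0.1237  0.0642] 0.65
lever_pivot [0.5584 0.0296 0.0828] 0.65
lever_grip [0.5558 0.0305 0.0816] 0.59
top {'fx': 425.1387160797883, 'fy': 425.1387160797883, 'cx': 251.58214676042218, 'cy': 191.95025075619793, 'R': array([[-0.00423893, -0.99995938, -0.00795463],
       [-0.9893301 ,  0.00535205, -0.14559294],
       [ 0.1456296 ,  0.00725259, -0.9893126 ]]), 't': array([-0.02276506,  0.52577553,  1.41487441])}
dial_center [ 0.5075 -0.1151  0.0649] 0.97
dial_mark [ 0.5074 -0.1186  0.0657] 0.57
lever_pivot [0.5544 0.0377 0.0788] 0.44
lever_grip [ 0.3033 -0.2936  0.0207] 0.19
gauge [ 0.5287 -0.0409  0.0109] 0.62
```

```bash
python3 - <<'E'
import cv2
im=cv2.imread("pics/top0.png"); cv2.imwrite("pics/top0z.png",cv2.resize(im[100:300,160:360],None,fx=3,fy=3,interpolation=2))
E
```

```text
(no output)
```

View pics/scene0.png

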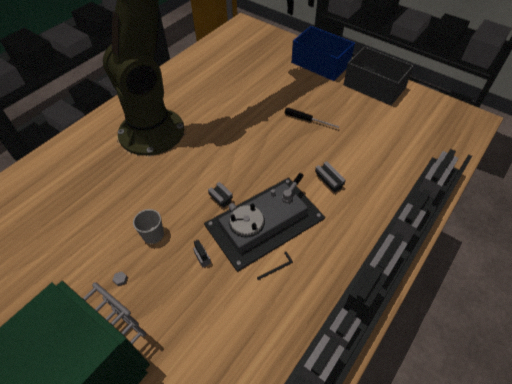

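View pics/top0.png

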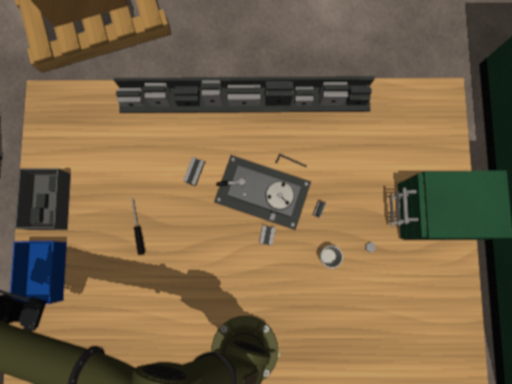

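View pics/top0z.png

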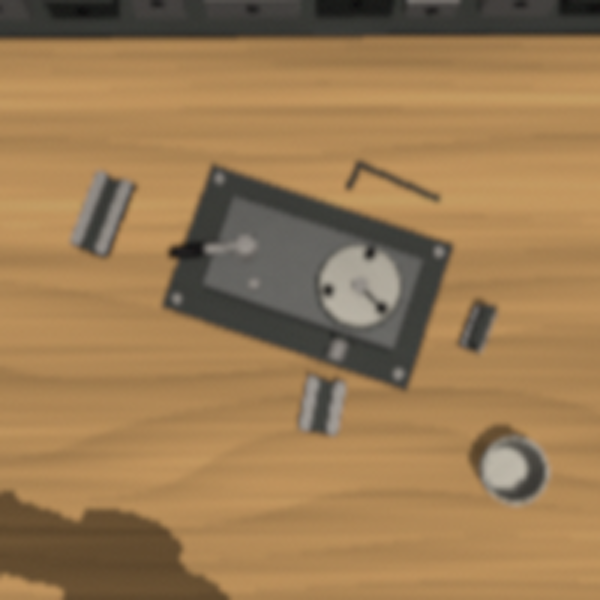

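The top view shows the gauge in the middle. The dial is at about (280,195), with lugs at about (283,184), (269,197) and (287,203, index). The lever grip is at about (222,183), pointing left (+y). I'll move above the gauge with the fingers closed for a close look.

>>> move_arm:
  moves:
    - [350, -100, -240, 0, 0, 0]
    - [350, -100, -240, 0, 0, 0]
    - [350, -100, -240, 0, 0, 0]
    - [350, -100, -240, 0, 0, 0]
    - [350, -100, -240, 0, 0, 0]
    - [350, -100, -240, 0, 0, 0]
    - [350, -100, -240, 0, 0, 0]
    - [350, -100, -240, 0, 0, 0]
    - [350, -100, -240, 0, 0, 0]
    - [350, -100, -240, 0, 0, 0]
    - [350, -100, -240, 0, 0, 0]
    - [490, -100, -560, 0, 0, 0]
    - [490, -100, -560, 0, 0, 0]
    - [490, -100, -560, 0, 0, 0]
    - [490, -100, -560, 0, 0, 0]
    - [490, -100, -560, 0, 0, 0]
    - [490, -100, -560, 0, 0, 0]
    - [490, -100, -560, 0, 0, 0]
    - [490, -100, -560, 0, 0, 0]
    - [490, -100, -560, 0, 0, 0]
  claw: 0
  newtons: 10

```text
time_s: 2.27
tool_pos: [0.4956, -0.0562, 0.3343]
tool_rot: [-90.1, -0.1, -16.5]
force: [-0.1, -0.9, 0.4]
grip_width: 0.0006
```

```bash
python3 - <<'E'
from cell import env, read_camera, camera_info, job, models
import cv2, numpy as np
o=env.get_obs(); print({k:np.round(v,3).tolist() for k,v in o.items()})
i=camera_info("wrist"); p,d=read_camera("wrist"); cv2.imwrite("pics/w1.png",p[:,:,::-1]); np.savez("w1.npz",p=p,d=d,**i); print(i)
for n in ["dial_center","dial_mark","lever_pivot","lever_grip"]:
    for r in models.spot_in(n,"wrist")[:2]: print(n,np.round(r["point"],4),round(r["score"],2))
E
```

```text
{'time_s': 2.267, 'qpos': [-30.694, -3.557, 32.666, 95.684, 2.026, 87.206, 75.307], 'joint_velocities': [8.66, 5.482, 9.979, -4.414, -4.622, 0.07, 19.963], 'effort': [-2.459, -21.714, -3.407, -31.055, -0.306, 0.024, 0.056], 'tool_pos': [0.496, -0.056, 0.334], 'tool_rot': [-90.074, -0.13, -16.52], 'force': [-0.137, -0.932, 0.402], 'wrist_torque': [-0.041, -0.023, 0.011], 'grip_width': 0.001}
{'fx': 287.6028829327477, 'fy': 287.6028829327477, 'cx': 252.5243059734319, 'cy': 196.73593148563177, 'R': array([[ 0.28581178,  0.95828482, -0.0013522 ],
       [ 0.92789912, -0.27639607,  0.25021677],
       [ 0.23940519, -0.0727696 , -0.9681889 ]]), 't': array([-0.08798269, -0.53033618,  0.36404247])}
dial_center [ 0.5058 -0.1184  0.0671] 0.97
dial_mark [ 0.5084 -0.1154  0.0665] 0.68
lever_pivot [0.5487 0.0397 0.0788] 0.74
lever_grip [0.5447 0.0415 0.0805] 0.78
```

View pics/w1.png

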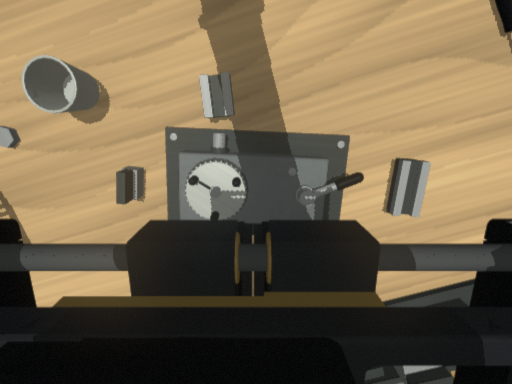

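The wrist picture shows the dial at about (216,190), the index lug at about (194,181), the other lugs at about (236,182) and (214,216), and the lever pivot at about (307,195) with its grip at about (348,181). I'll refine these positions using the depth image and the known heights.

```bash
cat > h.py <<'E'
import numpy as np, cv2
def unproj(u,v,z,i):
    R=np.array(i["R"]);t=np.array(i["t"]);c=-R.T@t
    r=R.T@np.array([(u-i["cx"])/i["fx"],(v-i["cy"])/i["fy"],1.0])
    return c+r*(z-c[2])/r[2]
def cloud(d,i):
    R=np.array(i["R"]);t=np.array(i["t"])
    v,u=np.indices(d.shape); P=np.stack([(u-i["cx"])/i["fx"]*d,(v-i["cy"])/i["fy"]*d,d],-1)
    return (P-t)@R
E
python3 - <<'E'
import numpy as np,cv2
from h import *
for f in ["w1","top0","scene0"]:
    z=np.load(f+".npz"); 
    if f=="w1": i={k:z[k] for k in ["fx","fy","cx","cy","R","t"]}
    else:
        from cell import camera_info; i=camera_info(f[:-1])
    P=cloud(z["d"],i); x,y,h=P[...,0],P[...,1],P[...,2]
    near=(np.hypot(x-.508,y+.117)<.06)
    lug=near&(h>.078)&(h<.1)
    n,l,s,c=cv2.connectedComponentsWithStats(lug.astype(np.uint8))
    print(f,"lugs")
    for k in range(1,n):
        if s[k,4]>=3: m=l==k; print(s[k,4],np.round(P[m].mean(0),4), (np.round(P[m].min(0),4),np.round(P[m].max(0),4)))
    g=z["p"].astype(int).sum(-1)
    disc=near&(h>.06)&(h<.074)&(g>300)
    pts=P[disc][:,:2]; (c,r)=cv2.minEnclosingCircle(pts.astype(np.float32)); print("disc",pts.mean(0),c,r,P[disc][:,2].mean())
    lev=(np.hypot(x-.55,y-.03)<.13)&(y>-.03)&(h>.064)&(h<.12)
    n,l,s,c=cv2.connectedComponentsWithStats(lev.astype(np.uint8))
    for k in range(1,n):
        if s[k,4]>8: m=l==k; q=P[m]; print("lever",s[k,4],q.mean(0),q.min(0),q.max(0),cv2.fitLine(q[:,:2].astype(np.float32),2,0,.001,.001).ravel())
    p=z["p"]
    if f=="w1": cv2.imwrite("pics/w1z.png",cv2.resize(p[110:235,150:380,::-1],None,fx=3.4,fy=3.4,interpolation=2))
E
```

```text
w1 lugs
60 [ 0.4818 -0.141   0.085 ] (array([ 0.4767, -0.1477,  0.078 ]), array([ 0.4875, -0.136 ,  0.0887]))
58 [ 0.5015 -0.0829  0.0851] (array([ 0.4966, -0.0887,  0.0783]), array([ 0.5075, -0.0777,  0.0884]))
49 [ 0.5413 -0.1289  0.0846] (array([ 0.5377, -0.1355,  0.0784]), array([ 0.5468, -0.1244,  0.088 ]))
disc [ 0.50634359 -0.11810671] (0.5090836882591248, -0.11915034055709839) 0.04649088531732559 0.0655411048874982
lever 56 [ 0.51171208 -0.00119254  0.06911924] [ 0.50643421 -0.00664026  0.06432469] [0.51822678 0.00418834 0.07119139] [ 0.9931005   0.11726634  0.5117121  -0.00119254]
lever 744 [0.54896625 0.04229648 0.08011784] [ 0.53863245 -0.0030266   0.06406644] [0.56539183 0.09454045 0.08448817] [ 0.08958314 -0.99597937  0.5489662   0.04229648]
top0 lugs
10 [ 0.547  -0.1297  0.0883] (array([ 0.5411, -0.1333,  0.0838]), array([ 0.5514, -0.1262,  0.0948]))
10 [ 0.5055 -0.0831  0.0857] (array([ 0.5013, -0.0864,  0.0809]), array([ 0.5113, -0.0797,  0.0889]))
9 [ 0.4855 -0.1424  0.0872] (array([ 0.4807, -0.1455,  0.0812]), array([ 0.491 , -0.1383,  0.0922]))
disc [ 0.51262151 -0
[... 332 characters left out ...]
.0794]), array([ 0.5097, -0.0796,  0.0909]))
20 [ 0.4856 -0.1435  0.0851] (array([ 0.4792, -0.1492,  0.0784]), array([ 0.4896, -0.1366,  0.0892]))
21 [ 0.5464 -0.1314  0.0848] (array([ 0.5413, -0.1365,  0.0781]), array([ 0.5513, -0.1255,  0.0893]))
disc [ 0.51297986 -0.11971152] (0.5123363733291626, -0.11947523057460785) 0.04461988806724548 0.06696658436967964
lever 181 [0.55404683 0.0343753  0.08041678] [ 0.54162079 -0.00481854  0.0640038 ] [0.56742742 0.09204704 0.08919517] [ 0.08896051 -0.99603516  0.5540468   0.0343753 ]
lever 17 [ 0.51413611 -0.00200357  0.06955933] [ 0.50901739 -0.00659973  0.06454207] [0.51958393 0.00425752 0.07361844] [ 0.9057274  -0.42386064  0.51413614 -0.00200357]
```

View pics/w1z.png

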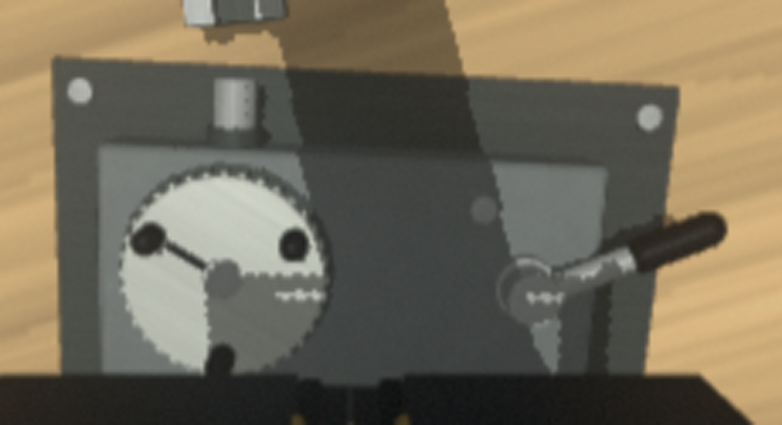

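>>> move_arm:
  moves:
    - [0, 0, 0, 0, 0, 0]
    - [0, 0, 0, 0, 0, 0]

```text
time_s: 2.68
tool_pos: [0.4958, -0.0471, 0.3335]
tool_rot: [-90.0, 0.0, -15.9]
force: [-0.3, -0.1, 0.1]
grip_width: 0.0006
```

```bash
cat >> h.py <<'E'
def meas(name,c=(.511,-.118)):
    from cell import env, read_camera, camera_info
    i=camera_info(name); p,d=read_camera(name)
    P=cloud(d,i); x,y,h=P[...,0],P[...,1],P[...,2]
    near=(np.hypot(x-c[0],y-c[1])<.06); lug=near&(h>.078)&(h<.1)
    n,l,s,_=cv2.connectedComponentsWithStats(lug.astype(np.uint8)); L=[]
    for k in range(1,n):
        if s[k,4]>=5: L.append(P[l==k].mean(0))
    L=np.array(L)
    lev=(np.hypot(x-.55,y-.03)<.13)&(y>-.03)&(h>.072)&(h<.1)
    n,l,s,_=cv2.connectedComponentsWithStats(lev.astype(np.uint8)); k=1+np.argmax(s[1:,4]) if n>1 else 0
    q=P[l==k][:,:2]
    return i,p,d,P,L,q
E
python3 - <<'E'
from h import *
from cell import env
i,p,d,P,L,q=meas("wrist")
o=env.get_obs();print(o["tool_pos"],o["tool_rot"],np.round(o["qpos"],1))
print(np.round(L,4),L.mean(0)); c=L[:,:2].mean(0); print(np.degrees(np.arctan2(L[:,1]-c[1],L[:,0]-c[0])),np.hypot(*(L[:,:2]-c).T))
print("lever",q.min(0),q.max(0),cv2.fitLine(q.astype(np.float32),2,0,.001,.001).ravel())
# lever stud (silver) and grip (dark)
x,y,h=P[...,0],P[...,1],P[...,2]; lev=(np.hypot(x-.55,y-.03)<.13)&(y>-.03)&(h>.064)&(h<.1); 
for a in np.arange(-.01,.11,.01):
    m=lev&(y>a)&(y<a+.01)
    if m.any(): print(round(a,3),m.sum(),x[m].mean().round(4),x[m].min().round(4),x[m].max().round(4),h[m].max().round(4))
k=(np.hypot(x-.46,y+.09)<.03)&(h>.015); print("knob",P[k].mean(0),P[k].max(0))
E
```

```text
[ 0.49587011 -0.04734769  0.33349599] [-8.99957219e+01  5.20261722e-03 -1.58762801e+01] [-31.   -3.5  32.1  95.7   1.8  87.2  75.1]
[[ 0.4819 -0.141   0.085 ]
 [ 0.5016 -0.0826  0.085 ]
 [ 0.5406 -0.1283  0.0839]] [ 0.50805009 -0.11729788  0.08461405]
[-137.88476273  100.47529868  -18.67471069] [0.03527618 0.03525554 0.03438812]
lever [ 0.5384458  -0.00279239] [0.56493338 0.09415061] [ 0.09778864 -0.9952072   0.5490038   0.04348909]
-0.01 58 0.5281 0.5067 0.5599 0.0833
0.0 141 0.5458 0.5073 0.5649 0.0847
0.01 98 0.552 0.5422 0.5639 0.0844
0.02 58 0.5512 0.5459 0.5581 0.0817
0.03 56 0.5499 0.5452 0.5569 0.0816
0.04 59 0.5492 0.5444 0.5556 0.0814
0.05 72 0.548 0.5413 0.5556 0.0838
0.06 78 0.5467 0.5402 0.556 0.0839
0.07 79 0.5459 0.5391 0.5544 0.0834
0.08 78 0.5447 0.5384 0.554 0.0846
0.09 18 0.5449 0.5399 0.5507 0.0826
knob [ 0.45900802 -0.07977701  0.40585073] [ 0.48953936 -0.06000276  0.44393611]
```

```bash
cat >> h.py <<'E'
C=np.array([.5105,-.118])
def target(theta,gap,z,sgn,R=.036):
    """theta lug angle deg; finger centre `gap` behind lug (ccw side); returns pos,yaw; sgn=-1 push with -x"""
    a=np.radians(theta); r=np.array([np.cos(a),np.sin(a)]); t=np.array([np.sin(a),-np.cos(a)])
    p=C+R*r-gap*t
    yaw=theta-90+(180 if sgn<0 else 0)
    return np.array([p[0],p[1],z]),yaw
def rows(p0,yaw0,targets):
    out=[]
    c,s=np.cos(np.radians(yaw0)),np.sin(np.radians(yaw0))
    for p,y in targets:
        d=(np.array(p)-p0)*1000
        dy=(y-yaw0+180)%360-180
        out.append([round(float(c*d[0]+s*d[1]),1),round(float(-d[2]),1),round(float(-s*d[0]+c*d[1]),1),0,round(float(-dy),1),0])
    return out
E
python3 - <<'E'
from h import *
from cell import env
o=env.get_obs()
T=[target(-18.7,.026,.2,-1),target(-18.7,.026,.084,-1)]
print(T,rows(o["tool_pos"],o["tool_rot"][2],T))
E
```

```text
[(array([ 0.55293551, -0.1049146 ,  0.2       ]), 71.3), (array([ 0.55293551, -0.1049146 ,  0.084     ]), 71.3)] [[70.6, 133.5, -39.8, 0, -87.2, 0], [70.6, 249.5, -39.8, 0, -87.2, 0]]
```

>>> move_arm:
  moves:
    - [71, 80, -40, 0, -87, 0]
    - [71, 133, -40, 0, -87, 0]
    - [71, 133, -40, 0, -87, 0]
    - [71, 133, -40, 0, -87, 0]
    - [71, 133, -40, 0, -87, 0]
    - [71, 133, -40, 0, -87, 0]
    - [71, 133, -40, 0, -87, 0]
    - [71, 133, -40, 0, -87, 0]
    - [71, 133, -40, 0, -87, 0]
    - [71, 133, -40, 0, -87, 0]
    - [71, 133, -40, 0, -87, 0]
    - [71, 133, -40, 0, -87, 0]
    - [71, 133, -40, 0, -87, 0]
    - [71, 133, -40, 0, -87, 0]
    - [71, 133, -40, 0, -87, 0]
    - [71, 133, -40, 0, -87, 0]

```text
time_s: 4.07
tool_pos: [0.5493, -0.1051, 0.1845]
tool_rot: [-87.9, 1.6, 62.8]
force: [0.1, 0.6, -1.3]
grip_width: 0.0007
```

```bash
python3 - <<'E'
from h import *
from cell import env
i,p,d,P,L,q=meas("wrist"); cv2.imwrite("pics/w3.png",p[:,:,::-1])
o=env.get_obs();print(o["tool_pos"],o["tool_rot"],np.round(o["qpos"],1))
print(np.round(L,4))
T=[target(-18.7,.026,.084,-1)]
print(rows(o["tool_pos"],o["tool_rot"][2],T))
E
```

```text
[ 0.54924146 -0.10391645  0.18470971] [-87.85332168   1.422204    62.96776455] [ 39.8  14.2 -37.1  96.9   9.3  74.5 153.5]
[[ 0.4838 -0.1428  0.0853]
 [ 0.5438 -0.1311  0.0853]
 [ 0.5035 -0.0849  0.0851]]
[[0.8, 100.7, -3.7, 0, -8.3, 0]]
```

View pics/w3.png

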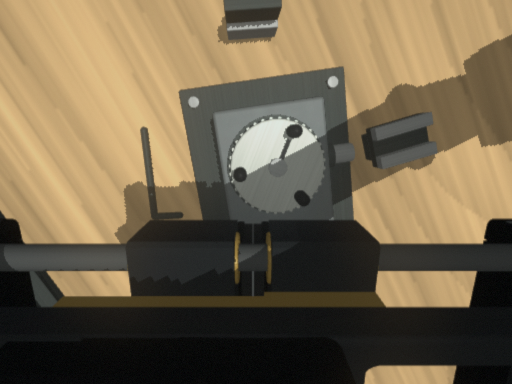

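The wrist sits near its joint limit, so q7 grows with yaw and my sign was wrong. I'll push the index lug with the tool's -x side instead, which keeps q7 central. The picture shows the knob at about (343,152), outside the dial. I'll check its height.

```bash
sed -i 's/^C=.*/C=np.array([.5107,-.119])/' h.py; python3 - <<'E'
from h import *
from cell import env
i,p,d,P,L,q=meas("wrist")
print("knob",P[152,343],P[152,338:350,2].round(3))
o=env.get_obs();print(o["tool_pos"],o["tool_rot"],np.round(o["qpos"],1))
T=[target(-138.3,.026,.2,-1),target(-138.3,.026,.084,-1)]
print(T,rows(o["tool_pos"],o["tool_rot"][2],T))
E
```

```text
knob [ 0.44147474 -0.09527299  0.04076064] [0.037 0.04  0.039 0.04  0.039 0.041 0.039 0.04  0.041 0.04  0.039 0.039]
[ 0.54914239 -0.10516066  0.18432314] [-87.8236401    1.43224337  62.66894111] [ 39.2  14.1 -36.3  96.9   9.1  74.4 153.5]
[(array([ 0.50111701, -0.16236089,  0.2       ]), -48.30000000000001), (array([ 0.50111701, -0.16236089,  0.084     ]), -48.30000000000001)] [[-72.9, -15.7, 16.4, 0, 111.0, 0], [-72.9, 100.3, 16.4, 0, 111.0, 0]]
```

>>> move_arm:
  moves:
    - [-20, -16, 4, 0, 111, 0]
    - [-40, -16, 8, 0, 111, 0]
    - [-60, -16, 12, 0, 111, 0]
    - [-73, -16, 16, 0, 111, 0]
    - [-73, -16, 16, 0, 111, 0]
    - [-73, -16, 16, 0, 111, 0]
    - [-73, -16, 16, 0, 111, 0]
    - [-73, -16, 16, 0, 111, 0]
    - [-73, -16, 16, 0, 111, 0]
    - [-73, -16, 16, 0, 111, 0]
    - [-73, -16, 16, 0, 111, 0]
    - [-73, -16, 16, 0, 111, 0]
    - [-73, -16, 16, 0, 111, 0]
    - [-73, -16, 16, 0, 111, 0]
    - [-73, -16, 16, 0, 111, 0]
    - [-73, -16, 16, 0, 111, 0]
    - [-73, -16, 16, 0, 111, 0]
    - [-73, -16, 16, 0, 111, 0]
    - [-73, -16, 16, 0, 111, 0]
    - [-73, -16, 16, 0, 111, 0]

```text
time_s: 5.83
tool_pos: [0.5022, -0.1631, 0.2029]
tool_rot: [-92.3, 1.4, -48.4]
force: [0.1, -0.5, 0.2]
grip_width: 0.0004
```

```bash
python3 - <<'E'
from h import *
from cell import env
i,p,d,P,L,q=meas("wrist"); cv2.imwrite("pics/w4.png",p[:,:,::-1])
o=env.get_obs();print(o["tool_pos"],o["tool_rot"],np.round(o["qpos"],1))
print(np.round(L,4))
T=[target(-138.3,.026,.2,-1),target(-138.3,.026,.084,-1)]
print(rows(o["tool_pos"],o["tool_rot"][2],T))
E
```

```text
[ 0.5021918  -0.16318724  0.20288496] [-92.29104909   1.38164845 -48.38638249] [ 36.9   7.8 -24.5 100.2   4.4  75.2  53. ]
[[ 0.5022 -0.0836  0.0852]
 [ 0.4825 -0.1416  0.0854]
 [ 0.5426 -0.1297  0.085 ]]
[[-1.3, 2.9, -0.3, 0, -0.1, 0], [-1.3, 118.9, -0.3, 0, -0.1, 0]]
```

View pics/w4.png

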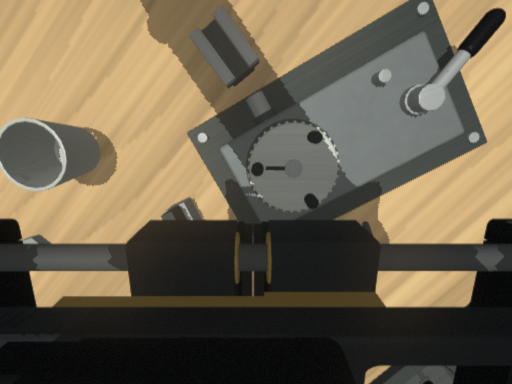

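The picture shows the index lug at about (257,169), ahead of the fingers as planned. The tool is tilted about 2.5°, so I'll level it and then go down behind the lug.

```bash
cat >> h.py <<'E'
from scipy.spatial.transform import Rotation as Ro
def rows2(p0,rpy,targets):
    R0=Ro.from_euler("xyz",rpy,degrees=True); out=[]
    for p,y in targets:
        Rt=Ro.from_euler("xyz",[-90,0,y],degrees=True)
        out.append([round(float(v)) if 0 else round(float(v),1) for v in list(R0.inv().apply(np.array(p)-p0)*1000)+list((R0.inv()*Rt).as_rotvec(degrees=True))])
    return out
E
python3 - <<'E'
from h import *
from cell import env
o=env.get_obs()
T=[target(-138.3,.026,z,-1) for z in (.2,.16,.12,.1,.084)]
for r in rows2(o["tool_pos"],o["tool_rot"],T): print(r)
E
```

```text
[-1.3, 2.9, -0.1, 2.3, -0.1, -1.4]
[-0.3, 42.9, 1.5, 2.3, -0.1, -1.4]
[0.7, 82.8, 3.1, 2.3, -0.1, -1.4]
[1.1, 102.8, 3.9, 2.3, -0.1, -1.4]
[1.5, 118.8, 4.5, 2.3, -0.1, -1.4]
```

>>> move_arm:
  moves:
    - [-1.3, 3, 0, 2.3, 0, -1.4]
    - [-0.8, 23, 0.8, 2.3, 0, -1.4]
    - [-0.3, 43, 1.5, 2.3, 0, -1.4]
    - [0.2, 63, 2.3, 2.3, 0, -1.4]
    - [0.7, 83, 3.1, 2.3, 0, -1.4]
    - [1, 98, 3.7, 2.3, 0, -1.4]
    - [1.3, 110, 4.2, 2.3, 0, -1.4]
    - [1.5, 119, 4.5, 2.3, 0, -1.4]
    - [1.5, 119, 4.5, 2.3, 0, -1.4]
    - [1.5, 119, 4.5, 2.3, 0, -1.4]
    - [1.5, 119, 4.5, 2.3, 0, -1.4]

```text
time_s: 6.8
tool_pos: [0.5018, -0.1627, 0.0847]
tool_rot: [-90.0, -0.1, -48.4]
force: [-0.4, -0.4, 1.1]
grip_width: 0.0004
```

```bash
python3 - <<'E'
from h import *
from cell import env
i,p,d,P,L,q=meas("wrist"); cv2.imwrite("pics/w5.png",p[:,:,::-1])
o=env.get_obs();print(o["tool_pos"],o["tool_rot"],np.round(o["qpos"],1),o["force"])
# nominal: close gap then rotate
T=[target(-138.3,.026,.084,-1),target(-138.3,.018,.084,-1)]+[target(-138.3-a,.0155,.084,-1) for a in np.arange(0,40,3)]
for r in rows2(o["tool_pos"],o["tool_rot"],T): print(r)
E
```

```text
[ 0.50187347 -0.16275313  0.08485704] [-89.94285435  -0.11670123 -48.41445963] [ 37.   12.3 -24.2 109.7   5.9  59.   51.9] [1.37038886 0.6086442  0.18947331]
[-0.8, 0.9, -0.3, -0.1, -0.1, 0.1]
[-8.8, 0.8, -0.3, -0.1, -0.1, 0.1]
[-11.3, 0.8, -0.3, -0.1, -0.1, 0.1]
[-13.2, 0.8, -1.1, -0.1, 2.9, 0.1]
[-15.1, 0.8, -1.8, -0.1, 5.9, 0.1]
[-17.1, 0.8, -2.3, -0.1, 8.9, 0.1]
[-19.1, 0.8, -2.8, -0.1, 11.9, 0.1]
[-21.1, 0.8, -3.1, -0.1, 14.9, 0.1]
[-23.2, 0.8, -3.4, -0.1, 17.9, 0.1]
[-25.2, 0.8, -3.5, -0.1, 20.9, 0.1]
[-27.3, 0.8, -3.6, -0.1, 23.9, 0.1]
[-29.3, 0.8, -3.5, -0.1, 26.9, 0.1]
[-31.4, 0.8, -3.3, -0.1, 29.9, 0.1]
[-33.4, 0.8, -3.0, -0.1, 32.9, 0.1]
[-35.4, 0.8, -2.6, -0.1, 35.9, 0.1]
[-37.4, 0.8, -2.1, -0.1, 38.9, 0.1]
```

View pics/w5.png

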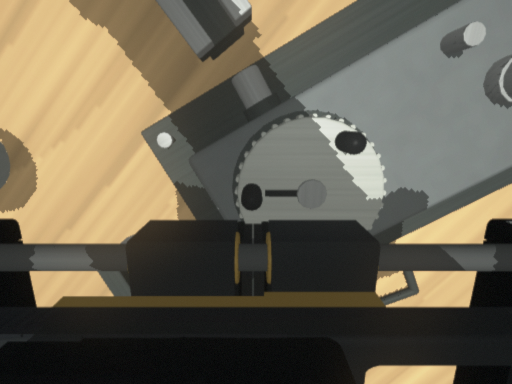

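The lug at (252,196) is centred on the finger line at x=253, so I'll push the first part of the arc slowly.

>>> move_arm:
  moves:
    - [-5, 0.8, -0.3, 0, 0, 0]
    - [-9, 0.8, -0.3, 0, 0, 0]
    - [-11.3, 0.8, -0.3, 0, 0, 0]
    - [-13.2, 0.8, -1.1, 0, 3, 0]
    - [-15.1, 0.8, -1.8, 0, 6, 0]
    - [-17.1, 0.8, -2.3, 0, 9, 0]
    - [-19.1, 0.8, -2.8, 0, 12, 0]
    - [-21.1, 0.8, -3.1, 0, 15, 0]
    - [-23.2, 0.8, -3.4, 0, 18, 0]
    - [-25.2, 0.8, -3.5, 0, 21, 0]
    - [-27.3, 0.8, -3.6, 0, 24, 0]
    - [-29.3, 0.8, -3.5, 0, 27, 0]
    - [-31.4, 0.8, -3.3, 0, 30, 0]
    - [-31.4, 0.8, -3.3, 0, 30, 0]

```text
time_s: 8.02
tool_pos: [0.4776, -0.1412, 0.0833]
tool_rot: [-90.0, -0.1, -78.5]
force: [-0.1, -0.8, -0.7]
grip_width: 0.0006
```

```bash
python3 - <<'E'
from h import *
from cell import env
i,p,d,P,L,q=meas("wrist"); cv2.imwrite("pics/w6.png",p[:,:,::-1])
o=env.get_obs();print(o["tool_pos"],o["tool_rot"],np.round(o["qpos"],1),o["force"])
for l in L: print(l, np.degrees(np.arctan2(l[1]-C[1],l[0]-C[0])))
T=[target(-138.3-a,.0155,.084,-1) for a in np.arange(30,106,4)]
print(rows2(*[np.array(v) for v in (T[0][0],[-90,0,T[0][1]])],T[:1]))
for r in rows2(o["tool_pos"],o["tool_rot"],T): print(r)
E
```

```text
[ 0.47760737 -0.14122794  0.08320513] [-8.99721633e+01 -4.88792576e-02 -7.83445563e+01] [ 34.2   8.8 -22.2 113.7   3.9  58.2  21.8] [-0.11513617 -0.40746447 -1.41275321]
[ 0.52067227 -0.08433929  0.08497775] 73.94888988733773
[ 0.47461933 -0.12681342  0.08771533] -167.78103498920862
[[0.0, 0.0, 0.0, 0.0, 0.0, 0.0]]
[0.4, -0.8, 0.9, -0.0, -0.0, 0.0]
[-2.1, -0.8, -0.1, -0.0, 4.0, 0.0]
[-4.7, -0.8, -0.9, -0.0, 8.0, 0.0]
[-7.4, -0.8, -1.5, -0.0, 12.0, 0.0]
[-10.1, -0.8, -2.0, -0.0, 16.0, 0.0]
[-12.8, -0.8, -2.2, -0.0, 20.0, 0.0]
[-15.5, -0.8, -2.3, -0.0, 24.0, 0.0]
[-18.3, -0.8, -2.2, -0.0, 28.0, 0.0]
[-21.0, -0.8, -1.8, -0.0, 32.0, 0.0]
[-23.7, -0.8, -1.3, -0.0, 36.0, 0.0]
[-26.3, -0.8, -0.6, -0.0, 40.0, 0.0]
[-28.9, -0.8, 0.2, -0.0, 44.0, 0.0]
[-31.4, -0.8, 1.3, -0.0, 48.0, 0.0]
[-33.9, -0.8, 2.5, -0.0, 52.0, 0.0]
[-36.2, -0.8, 3.9, -0.0, 56.0, 0.0]
[-38.5, -0.8, 5.5, -0.1, 60.0, 0.0]
[-40.6, -0.8, 7.2, -0.1, 64.0, 0.0]
[-42.6, -0.8, 9.0, -0.1, 68.0, 0.0]
[-44.5, -0.8, 11.0, -0.1, 72.0, 0.0]
```

View pics/w6.png

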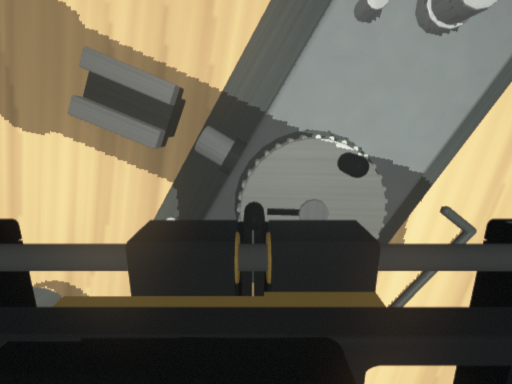

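The dial has advanced one click (the index lug moved from -138.3° to -168°), and finger contact matches the nominal. I'll continue to about 94° nominal, which is three clicks.

>>> move_arm:
  moves:
    - [-2.1, -0.8, -0.1, 0, 4, 0]
    - [-4.7, -0.8, -0.9, 0, 8, 0]
    - [-7.4, -0.8, -1.5, 0, 12, 0]
    - [-10.1, -0.8, -2, 0, 16, 0]
    - [-12.8, -0.8, -2.2, 0, 20, 0]
    - [-15.5, -0.8, -2.3, 0, 24, 0]
    - [-18.3, -0.8, -2.2, 0, 28, 0]
    - [-21, -0.8, -1.8, 0, 32, 0]
    - [-23.7, -0.8, -1.3, 0, 36, 0]
    - [-26.3, -0.8, -0.6, 0, 40, 0]
    - [-28.9, -0.8, 0.2, 0, 44, 0]
    - [-31.4, -0.8, 1.3, 0, 48, 0]
    - [-33.9, -0.8, 2.5, 0, 52, 0]
    - [-36.2, -0.8, 3.9, 0, 56, 0]
    - [-38.5, -0.8, 5.5, 0, 60, 0]
    - [-38.5, -0.8, 5.5, 0, 60, 0]
    - [-38.5, -0.8, 5.5, 0, 60, 0]

```text
time_s: 9.48
tool_pos: [0.4752, -0.1023, 0.0838]
tool_rot: [-90.0, -0.0, -138.2]
force: [-0.9, 0.3, -0.8]
grip_width: 0.0005
```

```bash
python3 - <<'E'
from h import *
from cell import env
i,p,d,P,L,q=meas("wrist"); cv2.imwrite("pics/w7.png",p[:,:,::-1])
o=env.get_obs();print(o["tool_pos"],o["tool_rot"],np.round(o["qpos"],1),o["force"])
for l in L: print(l, np.degrees(np.arctan2(l[1]-C[1],l[0]-C[0])))
T=[target(-138.3-a,.0155,.084,-1) for a in np.arange(90,119,3)]
for r in rows2(o["tool_pos"],o["tool_rot"],T): print(r)
E
```

```text
[ 0.47515958 -0.10235949  0.08375241] [-9.00026697e+01 -2.98758887e-03 -1.38265286e+02] [ 27.7   7.2 -19.7 115.3   2.8  58.  -41.6] [ 0.41852463 -1.15240599  0.70531814]
[ 0.54500375 -0.11006422  0.08504307] 14.600504539264763
[ 0.48499552 -0.09233305  0.08768729] 133.94715451369916
[0.0, -0.2, 0.1, 0.0, 0.0, 0.0]
[-1.9, -0.2, -0.7, 0.0, 3.0, 0.0]
[-3.8, -0.2, -1.4, 0.0, 6.0, 0.0]
[-5.8, -0.2, -1.9, 0.0, 9.0, 0.0]
[-7.8, -0.2, -2.4, 0.0, 12.0, 0.0]
[-9.8, -0.2, -2.7, 0.0, 15.0, 0.0]
[-11.9, -0.2, -3.0, 0.0, 18.0, 0.0]
[-13.9, -0.2, -3.1, 0.0, 21.0, 0.0]
[-16.0, -0.2, -3.1, 0.0, 24.0, 0.0]
[-18.0, -0.2, -3.0, 0.0, 27.0, 0.0]
```

View pics/w7.png

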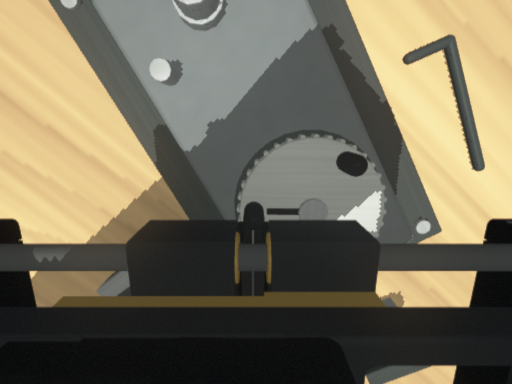

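Three clicks are done. For the last one I'll stop just short of the detent and then retreat straight back.

>>> move_arm:
  moves:
    - [-1.9, -0.2, -0.7, 0, 3, 0]
    - [-3.8, -0.2, -1.4, 0, 6, 0]
    - [-5.8, -0.2, -1.9, 0, 9, 0]
    - [-7.8, -0.2, -2.4, 0, 12, 0]
    - [-9.8, -0.2, -2.7, 0, 15, 0]
    - [-11.9, -0.2, -3, 0, 18, 0]
    - [-13.9, -0.2, -3.1, 0, 21, 0]
    - [-16, -0.2, -3.1, 0, 24, 0]
    - [-17.4, -0.2, -3, 0, 26, 0]
    - [-17.4, -0.2, -3, 0, 26, 0]
    - [-17.4, -0.2, -3, 0, 26, 0]
    - [-11, -0.2, 0, 0, 26, 0]
    - [-9, -0.2, 1, 0, 26, 0]
    - [-9, -0.2, 1, 0, 26, 0]

```text
time_s: 10.7
tool_pos: [0.4822, -0.0984, 0.0839]
tool_rot: [-90.0, -0.0, -164.5]
force: [-0.3, -0.8, 0.4]
grip_width: 0.0006
```

```bash
python3 - <<'E'
from h import *
from cell import env
i,p,d,P,L,q=meas("wrist"); cv2.imwrite("pics/w8.png",p[:,:,::-1])
o=env.get_obs();print(o["tool_pos"],o["tool_rot"],np.round(o["qpos"],1),o["force"])
for l in L: print(l, np.degrees(np.arctan2(l[1]-C[1],l[0]-C[0])))
E
```

```text
[ 0.48243017 -0.09797342  0.08393022] [-8.99806141e+01  1.84533656e-03 -1.64470794e+02] [ 25.4   7.8 -18.1 114.5   2.9  58.1 -68.5] [ 0.26544784  0.62321183 -0.3329902 ]
[ 0.54439987 -0.12855336  0.08514887] -15.827171725100762
[ 0.50455985 -0.08300617  0.08529237] 99.68083908646527
[ 0.49153243 -0.09465206  0.08949817] 128.21108353280724
```

View pics/w8.png

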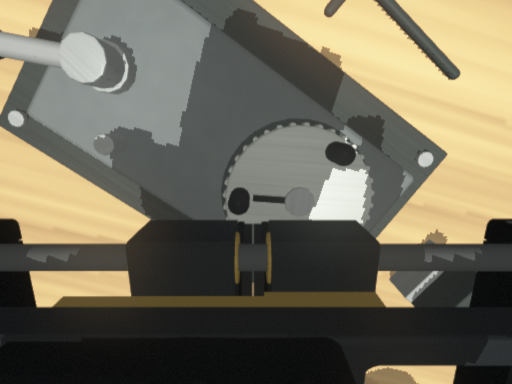

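The index lug is now at about 100°, which is four clicks from -138.3°. The finger is clear, so I'll lift and check.

>>> move_arm:
  moves:
    - [0, -20, 0, 0, 0, 0]
    - [0, -50, 0, 0, 0, 0]
    - [0, -90, 0, 0, 0, 0]
    - [0, -120, 0, 0, 0, 0]
    - [0, -160, 0, 0, 0, 0]
    - [0, -180, 0, 0, 0, 0]
    - [0, -180, 0, 0, 0, 0]
    - [0, -180, 0, 0, 0, 0]
    - [0, -180, 0, 0, 0, 0]

```text
time_s: 11.5
tool_pos: [0.482, -0.0971, 0.2628]
tool_rot: [-90.0, -0.1, -164.4]
force: [0.1, 0.3, -0.1]
grip_width: 0.0004
```

```bash
python3 - <<'E'
from h import *
from cell import env
for c in ["wrist","top","scene"]:
    i,p,d,P,L,q=meas(c); cv2.imwrite(f"pics/{c}9.png",p[:,:,::-1])
    o=env.get_obs();print(c,o["tool_pos"],o["tool_rot"])
    for l in L: print(l, np.degrees(np.arctan2(l[1]-C[1],l[0]-C[0])))
    if len(q)>10:
        print("lever",len(q),q.min(0),q.max(0),cv2.fitLine(q.astype(np.float32),2,0,.001,.001).ravel(), cv2.minAreaRect(q.astype(np.float32)))
E
```

```text
wrist [ 0.48175897 -0.09700577  0.26229436] [-9.00690380e+01 -1.33182428e-01 -1.64411664e+02]
[ 0.54445792 -0.12905034  0.08537201] -16.57922263957028
[ 0.50386271 -0.08296354  0.08525302] 100.74317552424965
[ 0.48410636 -0.14123159  0.08518302] -140.10525346219288
lever 1312 [ 0.53937032 -0.00298283] [0.56648395 0.09430001] [ 0.09494639 -0.9954824   0.5512702   0.04281033] ((0.5530576109886169, 0.04577085003256798), (0.023816268891096115, 0.09760993719100952), 2.4513959884643555)
top [ 0.48171578 -0.09699772  0.26215561] [-9.00791096e+01 -1.49184651e-01 -1.64409005e+02]
lever 134 [ 0.54312307 -0.00063832] [0.56684327 0.09306788] [ 0.09056844 -0.99589026  0.55361414  0.04315284] ((0.5549777746200562, 0.04621808975934982), (0.020852580666542053, 0.0942603349685669), 2.4532296657562256)
scene [ 0.48178969 -0.09701061  0.2622279 ] [-9.00809866e+01 -1.44615227e-01 -1.64414265e+02]
[ 0.5051727  -0.08401736  0.08424272] 98.97858544318306
[ 0.48534292 -0.14314334  0.08560253] -136.40460835680193
[ 0.54606374 -0.13134133  0.08561278] -19.238103704423082
lever 162 [ 0.54136895 -0.00277242] [0.5666905  0.09478878] [ 0.08658136 -0.9962448   0.55357313  0.03770739] ((0.5502338409423828, 0.04586802423000336), (0.021615173667669296, 0.09721023589372635), 8.151359558105469)
```

View pics/wrist9.png

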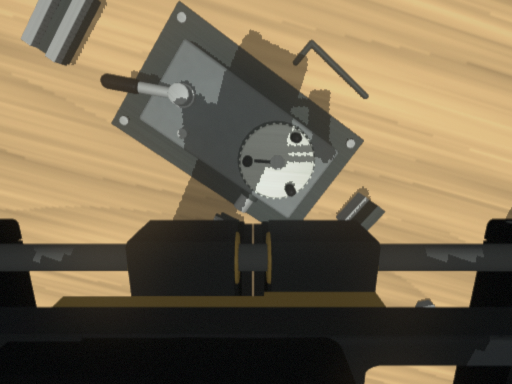

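The wrist view shows the index line pointing to the lug at (247,161), world angle about 100°, which is four clicks clockwise. All lugs sit on the detent grid. Next is the lever, and I'll plan an approach on its +x (clockwise) side.

```bash
cat >> h.py <<'E'
PV=np.array([.555,.0075])
def ltarget(phi,gap,z,R=.065):
    a=np.radians(phi); r=np.array([np.cos(a),np.sin(a)]); t=np.array([-np.sin(a),np.cos(a)])
    p=PV+R*r-gap*t
    return np.array([*p,z]), phi+90-360
E
python3 - <<'E'
from h import *
from cell import env
o=env.get_obs()
T=[ltarget(95,.030,z) for z in (.2,.12,.074)]
print(T)
for r in rows2(o["tool_pos"],o["tool_rot"],T): print(r)
E
```

```text
[(array([0.57922072, 0.07486733, 0.2       ]), -175), (array([0.57922072, 0.07486733, 0.12      ]), -175), (array([0.57922072, 0.07486733, 0.074     ]), -175)]
[-140.2, 62.1, -139.3, 0.1, 10.6, 0.2]
[-140.4, 142.1, -139.2, 0.1, 10.6, 0.2]
[-140.5, 188.1, -139.1, 0.1, 10.6, 0.2]
```

>>> move_arm:
  moves:
    - [-28, 10, -28, 0, 5, 0]
    - [-56, 20, -56, 0, 10.6, 0]
    - [-84, 30, -84, 0, 10.6, 0]
    - [-112, 45, -112, 0, 10.6, 0]
    - [-140, 62, -139, 0, 10.6, 0]
    - [-140, 62, -139, 0, 10.6, 0]
    - [-140, 82, -139, 0, 10.6, 0]
    - [-140, 82, -139, 0, 10.6, 0]
    - [-140, 82, -139, 0, 10.6, 0]

```text
time_s: 12.4
tool_pos: [0.5788, 0.0737, 0.18]
tool_rot: [-90.0, -0.2, -175.0]
force: [0.1, -0.8, 0.1]
grip_width: 0.0005
```

```bash
python3 - <<'E'
from h import *
from cell import env
o=env.get_obs();print(o["tool_pos"],o["tool_rot"],np.round(o["qpos"],1))
for c in ["wrist","scene"]:
    i,p,d,P,L,q=meas(c); cv2.imwrite(f"pics/{c}10.png",p[:,:,::-1])
o=env.get_obs();print(o["tool_pos"],o["tool_rot"],np.round(o["qpos"],1))
T=[ltarget(95,.030,z) for z in (.14,.1,.084,.074)]
for r in rows2(o["tool_pos"],o["tool_rot"],T): print(r)
E
```

```text
[0.57879789 0.07373677 0.18001443] [ -89.98951891   -0.24804352 -175.02507215] [  13.1   14.2  -26.7   96.     6.7   71.6 -100. ]
[0.58022284 0.07360285 0.18227735] [-8.99798935e+01  8.74079106e-03 -1.75080720e+02] [  13.2   14.1  -26.7   95.9    6.6   71.6 -100. ]
[0.9, 42.3, -1.4, -0.0, -0.1, -0.0]
[0.9, 82.3, -1.4, -0.0, -0.1, -0.0]
[0.9, 98.3, -1.4, -0.0, -0.1, -0.0]
[0.9, 108.3, -1.4, -0.0, -0.1, -0.0]
```

View pics/wrist10.png

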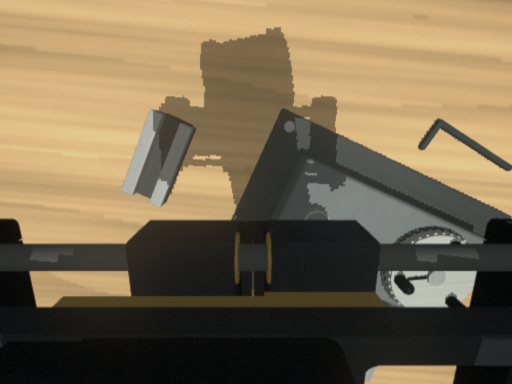

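View pics/scene10.png

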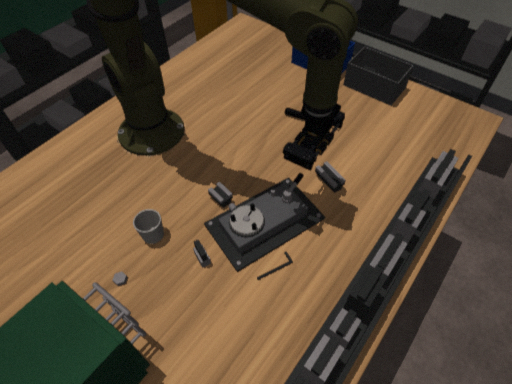

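The die is at (160,158) in the wrist view, clear of the descent. I'm going down beside the grip.

>>> move_arm:
  moves:
    - [1, 25, -1.4, 0, 0, 0]
    - [1, 50, -1.4, 0, 0, 0]
    - [1, 75, -1.4, 0, 0, 0]
    - [1, 95, -1.4, 0, 0, 0]
    - [1, 106, -1.4, 0, 0, 0]
    - [1, 106, -1.4, 0, 0, 0]
    - [1, 106, -1.4, 0, 0, 0]

```text
time_s: 13.08
tool_pos: [0.5796, 0.0753, 0.0768]
tool_rot: [-90.0, 0.1, -175.1]
force: [0.8, 0.2, 0.6]
grip_width: 0.0006
```

```bash
python3 - <<'E'
from h import *
from cell import env
o=env.get_obs();print(o["tool_pos"],o["tool_rot"],np.round(o["qpos"],1),o["force"])
T=[ltarget(95,g,.0745) for g in (.025,.020)]+[ltarget(95+a,.0175,.0745) for a in np.arange(0,61,4)]
for r in rows2(o["tool_pos"],o["tool_rot"],T): print(r)
E
```

```text
[0.57960073 0.0753342  0.07679369] [-8.99886961e+01  5.57033349e-02 -1.75053208e+02] [  12.    19.8  -25.9  102.1    9.8   60.3 -102.5] [0.78594863 0.24508814 0.56094553]
[5.4, 2.3, 0.4, -0.0, -0.1, -0.1]
[10.4, 2.3, 0.4, -0.0, -0.1, -0.1]
[12.9, 2.3, 0.4, -0.0, -0.1, -0.1]
[17.5, 2.3, -0.6, -0.0, -4.1, -0.1]
[22.1, 2.3, -1.4, -0.0, -8.1, -0.1]
[26.8, 2.3, -1.8, -0.0, -12.1, -0.1]
[31.5, 2.3, -1.8, -0.0, -16.1, -0.1]
[36.2, 2.3, -1.6, -0.0, -20.1, -0.1]
[40.9, 2.3, -1.0, -0.0, -24.1, -0.1]
[45.5, 2.2, -0.1, -0.0, -28.1, -0.1]
[50.0, 2.2, 1.1, -0.0, -32.1, -0.1]
[54.5, 2.2, 2.6, -0.0, -36.1, -0.1]
[58.8, 2.2, 4.4, -0.0, -40.1, -0.0]
[63.0, 2.2, 6.6, -0.0, -44.1, -0.0]
[67.0, 2.2, 9.0, -0.0, -48.1, -0.0]
[70.9, 2.2, 11.7, -0.0, -52.1, -0.0]
[74.5, 2.2, 14.6, -0.0, -56.1, -0.0]
[77.9, 2.2, 17.8, -0.0, -60.1, -0.0]
```

>>> move_arm:
  moves:
    - [5.4, 2, 0.4, 0, 0, 0]
    - [10.4, 2, 0.4, 0, 0, 0]
    - [12.9, 2, 0.4, 0, 0, 0]
    - [17.5, 2, -0.6, 0, -4, 0]
    - [22.1, 2, -1.4, 0, -8, 0]
    - [26.8, 2, -1.8, 0, -12, 0]
    - [31.5, 2, -1.8, 0, -16, 0]
    - [36.2, 2, -1.6, 0, -20, 0]
    - [40.9, 2, -1, 0, -24, 0]
    - [45.5, 2, 0, 0, -28, 0]
    - [50, 2, 1.1, 0, -32, 0]
    - [54.5, 2, 2.6, 0, -36, 0]
    - [58.8, 2, 4.4, 0, -40, 0]
    - [63, 2, 6.6, 0, -44, 0]
    - [67, 2, 9, 0, -48, 0]
    - [70.9, 2, 11.7, 0, -52, 0]
    - [70.9, 2, 11.7, 0, -52, 0]

```text
time_s: 14.5
tool_pos: [0.5099, 0.0579, 0.0751]
tool_rot: [-89.9, 0.1, -122.9]
force: [0.2, 0.7, 0.8]
grip_width: 0.0005
```

```bash
python3 - <<'E'
from h import *
from cell import env
for c in ["wrist","scene"]:
    i,p,d,P,L,q=meas(c); cv2.imwrite(f"pics/{c}11.png",p[:,:,::-1])
cv2.imwrite("pics/scene11z.png",cv2.resize(p[150:290,180:350,::-1],None,fx=4,fy=4,interpolation=2))
o=env.get_obs();print(o["tool_pos"],o["tool_rot"],np.round(o["qpos"],1),o["force"])
T=[ltarget(95+a,.0175,.0745) for a in np.arange(52,88,2)]
for a,r in zip(np.arange(52,88,2),rows2(o["tool_pos"],o["tool_rot"],T)): print(a,r)
E
```

```text
[0.50995003 0.05793923 0.07476085] [-8.99028096e+01  4.27501310e-02 -1.23140150e+02] [ 21.9  12.7 -34.2 111.8   8.4  57.9 -49.4] [0.82726133 0.26007554 0.5358027 ]
52 [0.3, 0.3, 0.3, -0.1, -0.1, -0.0]
54 [2.5, 0.3, -0.3, -0.1, -2.1, -0.0]
56 [4.8, 0.3, -0.8, -0.1, -4.1, -0.0]
58 [7.2, 0.3, -1.2, -0.1, -6.1, -0.0]
60 [9.5, 0.3, -1.5, -0.1, -8.1, -0.0]
62 [11.8, 0.2, -1.8, -0.1, -10.1, -0.0]
64 [14.2, 0.2, -1.9, -0.1, -12.1, -0.0]
66 [16.5, 0.2, -2.0, -0.1, -14.1, -0.0]
68 [18.9, 0.2, -2.0, -0.1, -16.1, -0.0]
70 [21.2, 0.2, -1.9, -0.1, -18.1, -0.0]
72 [23.6, 0.2, -1.8, -0.1, -20.1, -0.0]
74 [25.9, 0.2, -1.5, -0.1, -22.1, -0.0]
76 [28.2, 0.2, -1.2, -0.1, -24.1, -0.0]
78 [30.5, 0.2, -0.8, -0.1, -26.1, -0.0]
80 [32.8, 0.2, -0.3, -0.1, -28.1, -0.0]
82 [35.1, 0.2, 0.3, -0.1, -30.1, -0.0]
84 [37.4, 0.2, 0.9, -0.1, -32.1, -0.0]
86 [39.6, 0.2, 1.7, -0.1, -34.1, -0.0]
```

View pics/scene11z.png

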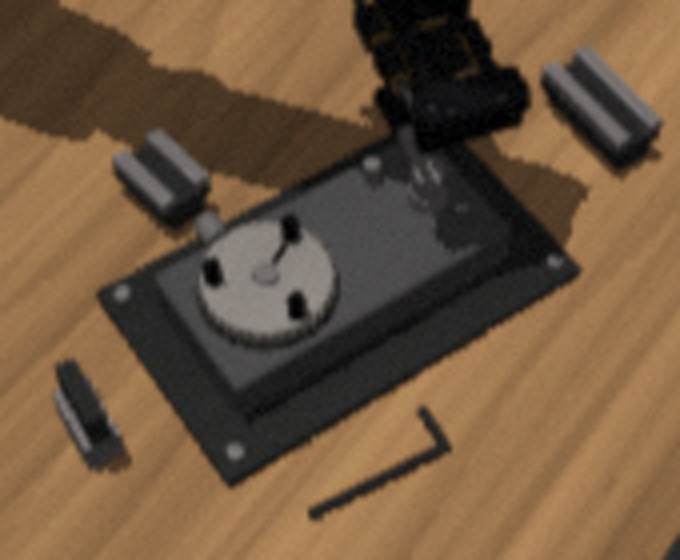

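View pics/wrist11.png

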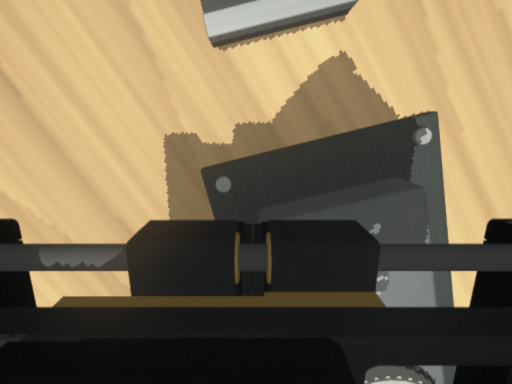

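In the scene view the lever arm at about (412,150) is swinging toward the stop post at (372,163), and the index line on the dial is unchanged. I'll carry on in small steps and watch the force.

>>> move_arm:
  moves:
    - [2.5, 0, -0.3, 0, -2, 0]
    - [4.8, 0, -0.8, 0, -4, 0]
    - [7.2, 0, -1.2, 0, -6, 0]
    - [9.5, 0, -1.5, 0, -8, 0]
    - [11.8, 0, -1.8, 0, -10, 0]
    - [14.2, 0, -1.9, 0, -12, 0]
    - [14.2, 0, -1.9, 0, -12, 0]
    - [14.2, 0, -1.9, 0, -12, 0]

```text
time_s: 15.27
tool_pos: [0.5006, 0.0475, 0.0744]
tool_rot: [-89.9, 0.0, -111.1]
force: [0.2, 2.2, 1.7]
grip_width: 0.0004
```

```bash
python3 - <<'E'
from h import *
from cell import env
o=env.get_obs();print(o["tool_pos"],o["tool_rot"],np.round(o["qpos"],1),o["force"])
i,p,d,P,L,q=meas("scene")
cv2.imwrite("pics/scene12z.png",cv2.resize(p[150:290,180:350,::-1],None,fx=4,fy=4,interpolation=2))
E
```

```text
[0.50058972 0.04745523 0.07435227] [-8.99457083e+01  3.41561272e-02 -1.11122835e+02] [ 24.4  11.6 -35.5 113.1   7.9  57.6 -36. ] [0.2479213  2.20869634 1.67675927]
```

View pics/scene12z.png

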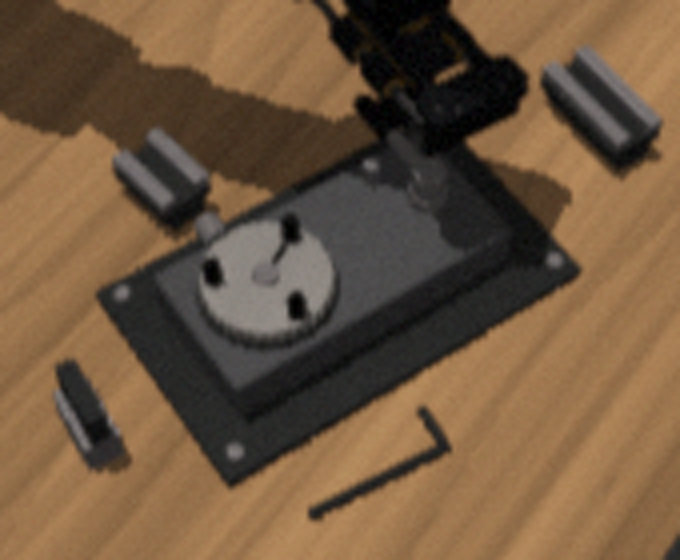

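>>> move_arm:
  moves:
    - [1.1, 0, -0.3, 0, -1, 0]
    - [2.2, 0, -0.6, 0, -2, 0]
    - [3.4, 0, -0.9, 0, -3, 0]
    - [4.5, 0, -1.1, 0, -4, 0]
    - [5.7, 0, -1.3, 0, -5, 0]
    - [6.9, 0, -1.5, 0, -6, 0]
    - [6.9, 0, -1.5, 0, -6, 0]
    - [6.9, 0, -1.5, 0, -6, 0]

```text
time_s: 15.98
tool_pos: [0.4988, 0.0467, 0.0746]
tool_rot: [-89.7, 0.5, -104.9]
force: [6.5, 12.7, -4.9]
grip_width: 0.0003
```

```bash
python3 - <<'E'
from h import *
from cell import env
o=env.get_obs();print(o["tool_pos"],o["tool_rot"],np.round(o["qpos"],1),o["force"])
i,p,d,P,L,q=meas("scene")
cv2.imwrite("pics/scene13z.png",cv2.resize(p[150:290,180:350,::-1],None,fx=4,fy=4,interpolation=2))
E
```

```text
[0.49881529 0.04668204 0.07459236] [ -89.74969832    0.51954007 -104.85326082] [ 25.6  11.2 -36.3 113.6   7.4  57.1 -29. ] [ 6.51607164 12.70554082 -4.88753015]
```

View pics/scene13z.png

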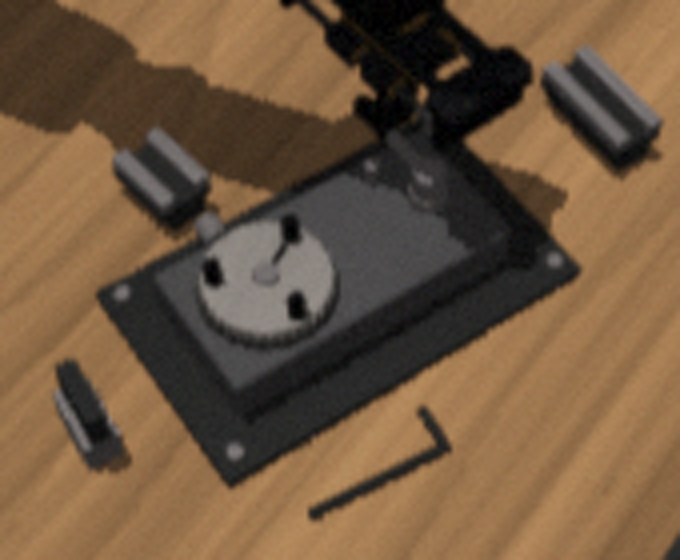

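The force rose to 14 N along the push normal and the lever stopped at about 159°, after 64° of travel. That is the stop. I'll back off, lift and check the lever angle.

>>> move_arm:
  moves:
    - [-6, 0, 0, 0, 0, 0]
    - [-14, 0, 2, 0, 0, 0]
    - [-20, 0, 4, 0, 0, 0]
    - [-20, 0, 4, 0, 0, 0]
    - [-20, -30, 4, 0, 0, 0]
    - [-20, -65, 4, 0, 0, 0]
    - [-20, -100, 4, 0, 0, 0]
    - [-20, -140, 4, 0, 0, 0]
    - [-60, -180, 4, 0, 0, 0]
    - [-100, -180, 4, 0, 0, 0]
    - [-140, -180, 4, 0, 0, 0]
    - [-140, -180, 4, 0, 0, 0]
    - [-140, -180, 4, 0, 0, 0]
    - [-140, -180, 4, 0, 0, 0]

```text
time_s: 17.2
tool_pos: [0.536, 0.1745, 0.2531]
tool_rot: [-90.1, -0.1, -105.0]
force: [-0.3, -0.9, -0.2]
grip_width: 0.0004
```

```bash
python3 - <<'E'
from h import *
from cell import env
o=env.get_obs();print(o["tool_pos"],o["tool_rot"],o["force"])
for c in ["wrist","top","scene"]:
    i,p,d,P,L,q=meas(c); cv2.imwrite(f"pics/{c}14.png",p[:,:,::-1])
    for l in L: print(c,l, np.degrees(np.arctan2(l[1]-C[1],l[0]-C[0])))
    x,y,h=P[...,0],P[...,1],P[...,2]
    m=(np.hypot(x-PV[0],y-PV[1])<.1)&(np.hypot(x-PV[0],y-PV[1])>.02)&(h>.074)&(h<.09)&(np.hypot(x-C[0],y-C[1])>.06)
    n,l,s,_=cv2.connectedComponentsWithStats(m.astype(np.uint8))
    for k in range(1,n):
        if s[k,4]>30:
            q=P[l==k][:,:2]; r=q-PV; f=cv2.fitLine(q.astype(np.float32),2,0,.001,.001).ravel(); print(c,"lever",len(q),np.degrees(np.arctan2(r[:,1].mean(),r[:,0].mean())),np.degrees(np.arctan2(f[1],f[0])),np.hypot(*r.T).max())
    if c!="top": cv2.imwrite(f"pics/{c}14z.png",cv2.resize(p[150:290,180:350,::-1],None,fx=4,fy=4,interpolation=2) if c=="scene" else p[:,:,::-1])
E
```

```text
[0.53602756 0.17448381 0.25307935] [ -90.06931009   -0.10672515 -104.97511984] [-0.3074553  -0.90872993 -0.23161184]
top [ 0.5466242  -0.13007348  0.08727677] -17.13169038944617
top [ 0.50533228 -0.08302577  0.08721971] 98.48650784613568
top [ 0.48537939 -0.1421759   0.0849348 ] -137.53220014883723
top lever 77 158.99654155389877 -18.508024 0.08333189870741442
scene [ 0.50465478 -0.08396601  0.08465412] 99.79014700959122
scene [ 0.48532135 -0.1428788   0.08471049] -136.74407533570943
scene [ 0.54600652 -0.13105486  0.08520141] -18.851661749252766
scene lever 98 160.91164972589797 -17.56351 0.08451355448683123
```

View pics/scene14z.png

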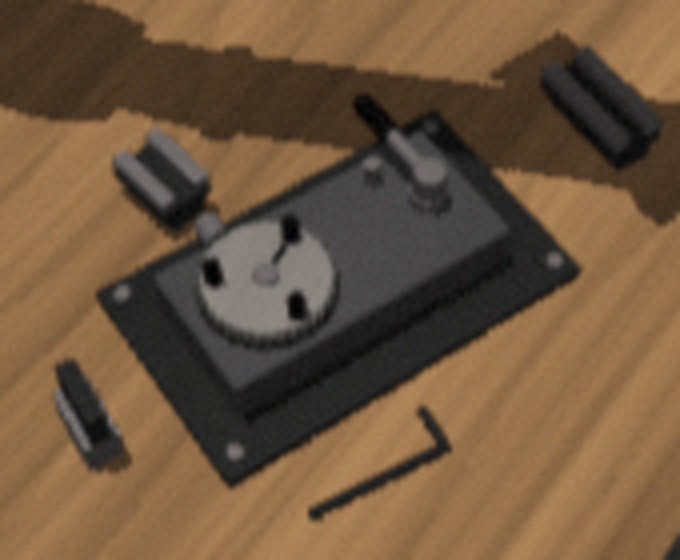

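View pics/wrist14.png

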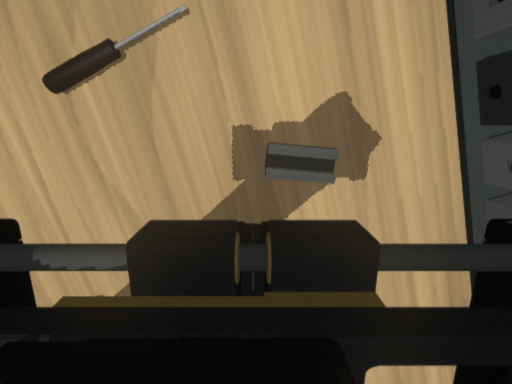

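The lever rests at about 160-162°, with no rebound, and points along the gauge's -x axis. The dial lugs are unchanged, and the blocks in view are where they were. I'll compare the bystanders with the start picture and hand in.

```bash
python3 - <<'E'
import cv2,numpy as np
a=cv2.imread("pics/scene0.png");b=cv2.imread("pics/scene14.png")
for n,(u,v,w) in dict(die_a=(220,195,16),die_b=(330,177,18),punch=(201,253,14),tin=(149,228,20),hexkey=(275,266,22),nut=(120,279,10),driver=(312,119,28)).items():
    A=a[v-w:v+w,u-w:u+w]; B=b[v-w-6:v+w+6,u-w-6:u+w+6]
    r=cv2.matchTemplate(B,A,cv2.TM_CCOEFF_NORMED); _,m,_,l=cv2.minMaxLoc(r); print(n,round(m,2),(l[0]-6,l[1]-6))
from cell import job
job.sign_off()
E
```

```text
die_a 0.91 (0, 0)
die_b 0.72 (0, 0)
punch 1.0 (0, 0)
tin 1.0 (0, 0)
hexkey 1.0 (0, 0)
nut 0.99 (0, 0)
driver 0.37 (0, 0)
the job is handed in; nothing more can be done
```

I turned the dial four clicks clockwise with the closed fingertip on its index lug, then pushed the clamp lever counter-clockwise to its stop. I backed off and handed the job in at about 17 s. The sign-off gives no verdict.

- **Dial:** the index lug went from -138° to about 99–100°, which is four clicks. It was still there in the top and scene views after the lever push.
- **Lever:** it moved from about 95° to about 160°, as seen in the last pictures. Reaction force rose to about 14 N there while the fingertip barely moved, so I took that as the stop. I had no direct reading of the joint angle. The measured swing of 65–67° (about 1.15 rad) only puts it at 1.3 rad or more if it started at about 0.15 or above. The force and the lever pointing along the gauge's -x axis support that.
- **Bystanders:** none showed any shift from the start picture. The match was weak for the screwdriver (0.37) and the longer die block (0.72); the arm's shadow now falls across that block. The arm did not come near the screwdriver.
- **Early mistake:** I first turned the wrist the wrong way, up to near its range limit. I noticed before touching anything and switched to another lug.

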